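# Check a valve's hand lever

### The job

Check the blue-levered pinch valve: with the outside of the fingers against the outer face of its blue lever, gently press the lever in towards its black grip bar until it comes up firm on its stop, short of the bar. Finish still holding it pressed on the stop, so the gap that is left can be gauged. Do not grasp anything, keep off the blue valve's grip bar, and leave the red lever and the things lying around alone.

Things in the scene. Friction and masses are not known exactly. Their poses are not given: they have to be found in the camera images.
- blue_valve: Blue-levered hand-lever pinch valve, fixed to the worktop. Origin: underside centre of its 90 x 160 x 10 mm base plate; z up. Bar and lever run along own +y from the grey valve body (-y end, nearer the robot; top at 119 mm height); lever on its own -x side. The valves differ only in colour, may stand in either place, turned up to 20 degrees from +y straight away from the robot, lever on the left.
- blue_paddle: Blue plastic lever blade, the part to press: 10 mm thick, 88 to 114 mm above the worktop. Origin: mid height of its outer face (away from the bar), 85 mm from the pivot; the blade reaches 78 mm towards the pivot, 35 mm to its free end (18 mm round). Own y: along the blade to the free end; own x: level, through the blade towards the bar (press direction); z up. Turns with the lever.
- blue_lever (a joint): Blue lever's hinge (vertical pivot pin), rad: 0 at rest, sprung out; grows as it is pressed towards the bar (clockwise from above); firm stop at 0.34 (about 29 mm of travel at the blade's origin). The return spring needs about 1.5 N at rest and 6 N at the stop there; at the stop 20 mm of gap is left to the grip bar.
- blue_pivot (a point): Point on the blue lever's pivot axis at the blade's mid height (101 mm above the worktop); the hinge axis is vertical.
- blue_bar: Fixed horizontal grip bar of the blue valve, 18 mm thick black rubber with 22 mm steel collars, 100 mm long, at 100 mm height. Origin: centre of the end at the valve body; it runs along own +y. Not to be touched.
- red_valve: The same valve with a red lever, same size and origin; leave it alone. Fixed equipment behind the valves, keep the arm clear: a tall analyser housing (over 0.4 m high) at the right, about x 0.52 to 0.93, y -0.68 to -0.32 m, and an autosampler with a tower, from about x 0.57 on at y -0.12 to 0.12 m and x 0.70 on at its left.
- red_lever (a joint): The red lever's hinge, rad, 0 at rest, sprung; not to be pressed.
- vial_1: Amber vial with black cap, 22 mm wide, 47 mm tall, upright; origin at the centre of its underside; bystander, leave alone.
- vial_2: White vial with blue cap, 22 mm wide, 47 mm tall, upright; origin at the centre of its underside; bystander, leave alone.
- vial_4: White vial with orange cap, 22 mm wide, 47 mm tall, upright; origin at the centre of its underside; bystander, leave alone.
- timer: White timer, 61 x 63 x 19 mm, lying flat; origin at the centre of its underside; bystander, leave alone.
- spare_tube: Blue-capped centrifuge tube on its side, 119 x 34 x 34 mm; origin at the centre of its underside; bystander, leave alone.
- syringe: Plastic syringe on its side, 111 x 25 x 25 mm; origin at the centre of its underside; bystander, leave alone.
- orange_cap_1: Orange push cap, 23 mm wide, 12 mm tall; origin at the centre of its underside; bystander, leave alone.
- orange_cap_2: Orange push cap, 23 mm wide, 12 mm tall; origin at the centre of its underside; bystander, leave alone.

How it is judged:
On the way, in this order (a step that is already met when the one before it is completed fails the run):
1. the fingers press the blue lever in part of the way (value of joint blue_lever above 0.08 rad and contact force between the fingers and blue_paddle above 0.5 N).
2. the blue lever is on its stop, pressed by the fingers (value of joint blue_lever above 0.32 rad and contact force between the fingers and blue_paddle above 3 N), for 0.3 s.
At the end, for the whole second after the job is handed in: The blue lever stands still on its stop (joint over 0.32 of 0.34 rad), pressed from its outer side by the fingers with 3 to 35 N; nothing touches the blue valve's bar, the red lever is at rest (under 0.05 rad), and every loose thing is within 20 mm of where it began (all of step 2 and velocity of joint blue_lever between -0.05 and 0.05 rad/s and contact force between the fingers and blue_paddle below 35 N and x of the grasp point in the frame of blue_paddle below 0 m and contact force between each of the arm, the fingers and blue_bar below 0.5 N and value of joint red_lever below 0.05 rad and distance of each of vial_1, vial_2, vial_4, timer, spare_tube, syringe, orange_cap_1, orange_cap_2 from where it was at the start of the episode below 0.02 m); the arm keeps its last pose, push and grip.
It fails at once if the blue lever is pressed harder than 35 N or slammed in (over 1.5 rad/s, about 130 mm/s at the blade) (contact force between the fingers and blue_paddle above 35 N or velocity of joint blue_lever above 1.5 rad/s).
It fails at once if the blue lever is grasped or drawn in from its inner side, not pressed with the outside of the fingers (contact force between the fingers and blue_paddle above 1 N and x of the grasp point in the frame of blue_paddle above 0 m).
It fails at once if the blue valve's grip bar is touched (contact force between any of the fingers, the arm and blue_bar above 1 N).
It fails at once if the red lever is pressed (value of joint red_lever above 0.06 rad).
It fails at once if a loose thing is moved or lifted (distance of any of vial_1, vial_2, vial_4, timer, spare_tube, syringe, orange_cap_1, orange_cap_2 from where it was at the start of the episode above 0.02 m).
It also fails if it takes over 40 s, if anything falls off the work surface, if the arm or the gripper's body presses on something with over 40 N, if the wrist force passes 120 N, or if a joint passes its speed limit or range.

### The arm

A 6-joint arm with a two-finger parallel gripper is mounted at the origin on a cart in front of the work surface, level with it; the furniture and walls round the work are solid. World frame = base frame: x ahead of the robot, y to its left, z up, the work surface at z = 0. Lengths are in m, angles in rad, forces in N, time in s.
With the tool pointing down it reaches from about 0.35 to 0.775 m from the base axis. Payload 7.3 kg.
Tool frame: the origin (TCP) lies midway between the tips of the shut fingers; the grasp point (between the pads) lies 19 mm behind it; z points along the fingers, y is the line along which they close (so a half turn about z gives the same grasp; the last joint's range is limited). The gripper opens to 92 mm and grips with 3 to 60 N. Pads are 19 mm wide; open, the fingers measure 130 mm over their backs; the gripper's body (75 mm by 190 mm) begins 47 mm behind the grasp point.
Start: joints at [-1.492, 0.342, 1.524, -0, 1.275, -0.146], TCP at [0.117, -0.512, 0.227] pointing down, gripper open.
Joint ranges: [-2.53, 2.53], [-0.77, 2.02], [0.04, 2.7], [-1, 4.14], [0.28, 2.66], [-3.11, 3.11]. Speed limits (rad/s): [2.57, 2.57, 3.14, 3.14, 3.14, 3.14].

### API

Orientations are given as [roll, pitch, yaw] about the fixed x, y, z axes, in that order (R = Rz(yaw) Ry(pitch) Rx(roll)).
In Python, from cell import monitor, vision, workorder gives the robot as it stands.
- The arm moves only by the tool move_arm, never from a script. Its argument "rows" is a list of rows, each a list of 5 numbers: the shift along the world's x, y, z in mm, then the turn about the world's z in rad, then the closure, from -1 (fully open) to 1 (shut). A call has 1 to 12 rows; each row shifts and turns the commanded pose from where the row before left it; what a row does not reach is not made up. A row lasts 1/10 s, in which the tool goes at most 50 mm and 8.59 degrees, less where a joint would pass 70% of its speed; a pose out of reach is approached as far as the arm can. A call is refused whole if a number of a shift passes 50 or a number of a turn 0.15, either way. A call with a gripper value outside its range is refused whole. The fingers move at their own pace and stop on an object; "newtons" is the grip in N (left out, the last holds). Time passes only in rows, so rows that do not move let the fingers close. It gives the time, the measured TCP pose, the force, the opening and the grip force at its end, in the units of the state.
- monitor.observe(): the state, without advancing time (a new reading comes with each control period).
- vision.read_camera(name): name is "scene" or "top" or "wrist"; returns the picture (480x640x3 uint8, red, green, blue); there is no depth.
- vision.get_calibration(name): a dict with "K" (3x3 intrinsics, pixels), "k1" (the pictures are not rectified: a ray, as slopes to the right and down, at radius r is drawn at 1 + k1 r^2 times it, then the intrinsics apply), "T" (4x4, takes a point from camera to world coordinates); the wrist camera has in their place "mount" (4x4, takes a point from camera to tool coordinates, whose origin is the TCP and whose axes are the flange's). Camera axes: x right, y up, looking along -z (the intrinsics and any distortion apply to the point x, -y, -z); pixel columns grow to the right and rows downward; lengths in m; the calibration is good to about 2 mm. A picture is of the moment at which its call begins: read the wrist's pose just before it. get_calibration takes no time and is no camera call.
- workorder.hand_in(): hands the job in; it is judged then, once.
The state is a dict: "time": time; "qpos": joint angles; "qvel": joint speeds; "joint_efforts": joint torques, N m; "tool_pos": TCP position; "tool_rot": TCP orientation; "contact_force": force on the tool from outside, world axes, zero at the start; "torque": the same for the moment, N m; "opening": finger opening in m; "grip_force": force on a finger pad.
Only numpy, scipy, OpenCV 4.12 (cv2) and the standard library are available. Lean on these libraries where they do the work, as an engineer would, in place of code of your own. Each camera call takes 0.05 s, during which the arm holds its last target. There are 200 camera calls.

## Working session

There is one attempt and no reset: what is moved stays moved. The work goes in short steps, Python scripts to look and compute and a tool call to move; the robot and the scene stay as the last step left them, time stands still between calls to the robot, and variables do not carry over. Pictures are saved under pics/ and viewed, at most 10 in all, crops included, and the job is handed in when it is done.

Besides the shell and the picture viewer there is one more tool, called after "Emit:" as name([rows], argument=value, ...), one row to a line, values as JSON. move_arm: Moves the arm, as the interface text tells. Its arguments: {"type":"object","properties":{"rows":{"type":"array","items":{"type":"array","items":{"type":"number"}}},"newtons":{"type":"number"}},"required":["rows"]}

```bash
mkdir -p pics
python3 - <<'E'
from cell import monitor, vision
import cv2
for n in ("scene","top"):
    cv2.imwrite(f"pics/{n}0.png",vision.read_camera(n)[...,::-1])
    c=vision.get_calibration(n);print(n,c)
s=monitor.observe();print(s)
E
```

```text
scene {'K': array([[464.86349646,   0.        , 324.9338701 ],
       [  0.        , 464.86349646, 242.9580861 ],
       [  0.        ,   0.        ,   1.        ]]), 'k1': 0.024595121706235915, 'T': array([[ 0.98697628,  0.10082014, -0.12535199,  0.31998334],
       [-0.16075677,  0.58946151, -0.79163905, -1.41508912],
       [-0.00592299,  0.80148015,  0.59799205,  1.08680449],
       [ 0.        ,  0.        ,  0.        ,  1.        ]])}
top {'K': array([[525.15797371,   0.        , 322.25383671],
       [  0.        , 525.15797371, 244.43135426],
       [  0.        ,   0.        ,   1.        ]]), 'k1': 0.010424797689622574, 'T': array([[-1.77461903e-02,  9.91907596e-01, -1.25715525e-01,
         3.53889945e-01],
       [-9.99836410e-01, -1.80449609e-02, -1.23808523e-03,
        -8.21528260e-02],
       [-3.49659787e-03,  1.25672988e-01,  9.92065559e-01,
         1.56517115e+00],
       [ 0.00000000e+00,  0.00000000e+00,  0.00000000e+00,
         1.00000000e+00]])}
{'time': 0.1, 'qpos': array([-1.49198759e+00,  3.42667073e-01,  1.52489676e+00, -1.29346942e-05,
        1.27537352e+00, -1.45957014e-01]), 'qvel': array([-0.00023208, -0.00109348, -0.00369368,  0.00025407,  0.00049164,
        0.00050051]), 'joint_efforts': array([ 1.50354601e-03, -4.32006204e+01, -2.44693494e+01,  7.19639333e-02,
        5.26201911e-02, -4.28457508e-05]), 'tool_pos': array([ 0.1170234 , -0.51143854,  0.2261158 ]), 'tool_rot': array([-3.14026045e+00, -1.83334834e-04,  2.24769404e-01]), 'contact_force': array([ 0.00433668, -0.23856726,  0.42233934]), 'torque': array([-0.07539238, -0.02975476,  0.00742903]), 'grip_force': 0.0, 'opening': 0.09202076604565987}
```

View pics/top0.png

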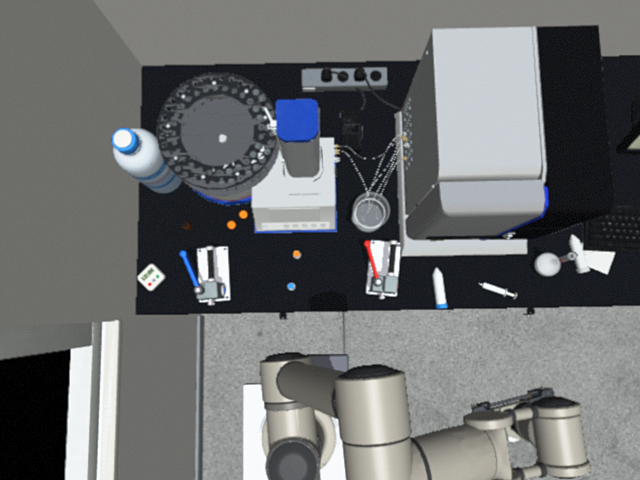

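View pics/scene0.png

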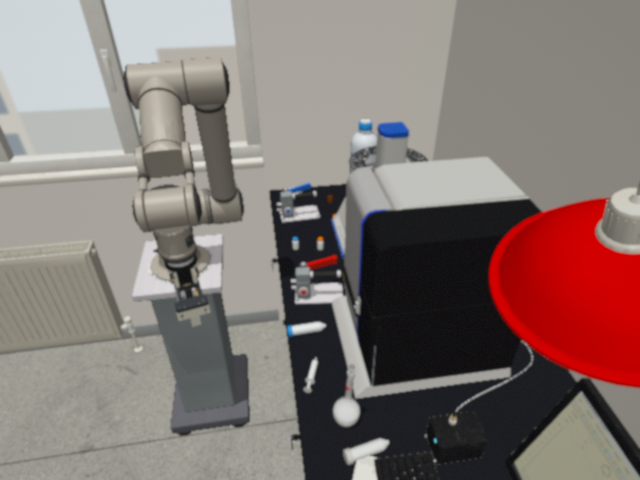

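The top view shows the blue valve at about (212,275), with its lever from (182,253) to (200,290). The red valve is at (383,268). I'll enlarge the blue valve.

```bash
cat > h.py <<'E'
import numpy as np, cv2
from cell import monitor, vision
def ray(n,px,cal=None):
    c=vision.get_calibration(n);K=c["K"]
    d=np.array([(px[0]-K[0,2])/K[0,0],(px[1]-K[1,2])/K[1,1]]);u=d.copy()
    for _ in range(10): u=d/(1+c["k1"]*(u@u))
    T=c["T"] if "T" in c else cal
    return T[:3,3],T[:3,:3]@np.array([u[0],-u[1],-1])
def at(n,px,z,cal=None):
    o,d=ray(n,px,cal);return o+d*(z-o[2])/d[2]
def proj(n,P,cal=None):
    c=vision.get_calibration(n);T=c["T"] if "T" in c else cal;K=c["K"]
    p=np.linalg.inv(T)@np.append(P,1);u=np.array([p[0],-p[1]])/-p[2]
    u=u*(1+c["k1"]*(u@u));return K[:2,:2]@u+K[:2,2]
E
python3 - <<'E'
from h import *
im=cv2.imread("pics/top0.png")[230:315,130:245]
cv2.imwrite("pics/c1.png",cv2.resize(im,None,fx=6.9,fy=6.9,interpolation=cv2.INTER_CUBIC))
print(at("top",(182,253),.114),at("top",(200,290),.119),at("top",(212,275),.01))
E
```

```text
[0.52086723 0.30995646 0.114     ] [0.41713999 0.25755955 0.119     ] [0.46559467 0.24813772 0.01      ]
```

View pics/c1.png

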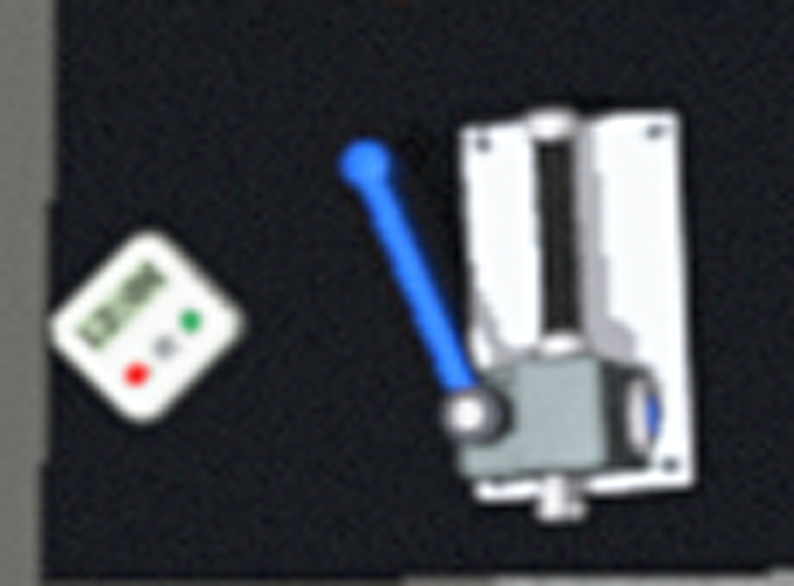

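The crop shows the pivot pin at (471,413), the round lever end at (366,163), and the bar running from (560,345) to (550,125). The timer is at (147,327).

Run:
```python
from h import *
f=lambda u,v,z: at("top",((u+.5)/6.9-.5+130,(v+.5)/6.9-.5+230),z)
p=f(471,413,.122);e=f(366,163,.114);b0=f(560,345,.11);b1=f(550,125,.11)
print("piv",p,"end",e,np.linalg.norm((e-p)[:2]),"ang",np.arctan2(*(e-p)[1::-1]))
print("bar",b0,b1,np.arctan2(*(b1-b0)[1::-1]))
print("outer", f(402,270,.114),f(418,264,.114))
for q in [(460,128),(678,113),(478,498),(694,484)]: print("base",f(*q,.01))
for q in [(52,325),(245,322),(147,230),(147,425)]: print("timer",f(*q,.019))
for q in [(231,225),(243,214),(291,287),(297,254),(186,225)]: print(at("top",q,.03))
print(vision.get_calibration("wrist"))
```

```text
piv [0.41868215 0.26280903 0.122     ] end [0.52028865 0.30823658 0.114     ] 0.1112993363978774 ang 0.42043375051665116
bar [0.44579816 0.23029833 0.11      ] [0.53486335 0.2351528  0.11      ] 0.054450766017181074
outer [0.47680346 0.29311087 0.114     ] [0.47910119 0.28672618 0.114     ]
base [0.546701  0.2958397 0.01     ]
base [0.55152281 0.20165213 0.01      ]
base [0.38747544 0.28614208 0.01      ]
base [0.39173506 0.1940149  0.01      ]
timer [0.46405397 0.4665641  0.019     ]
timer [0.46382237 0.3843196  0.019     ]
timer [0.5040192 0.4270351 0.019    ]
timer [0.42074853 0.42506451 0.019     ]
[0.61133763 0.1889258  0.03      ]
[0.64377328 0.15342995 0.03      ]
[0.42494176 0.01313679 0.03      ]
[ 0.52142421 -0.00549249  0.03      ]
[0.61375602 0.32213157 0.03      ]
{'K': array([[409.73000956,   0.        , 321.70450414],
       [  0.        , 409.73000956, 235.64333285],
       [  0.        ,   0.        ,   1.        ]]), 'k1': -0.08877741633622531, 'mount': array([[ 2.62595665e-04,  9.67863410e-01,  2.51476342e-01,
         6.73146015e-02],
       [ 9.99999939e-01, -3.11920613e-04,  1.56280700e-04,
        -1.26087062e-03],
       [ 2.29699027e-04,  2.51476286e-01, -9.67863433e-01,
        -1.58231393e-01],
       [ 0.00000000e+00,  0.00000000e+00,  0.00000000e+00,
         1.00000000e+00]])}
```

Emit:
move_arm([
  [33,39,0,0.016,1],
  [33,39,0,0.016,1],
  [33,39,0,0.016,1],
  [33,39,0,0.016,1],
  [33,39,0,0.016,1],
  [33,39,0,0.016,1],
  [33,39,0,0.016,1],
  [33,39,0,0.016,1],
  [5,45,0,0.016,1],
  [5,45,0,0.016,1],
  [5,45,0,0.016,1],
  [5,45,0,0.016,1],
])

```text
time: 1.3
tool_pos: [0.3951, -0.0246, 0.2266]
tool_rot: [-3.142, 0.0, 0.417]
contact_force: [1.7, -0.6, 0.1]
opening: 0.0022
grip_force: 0.0
```

Emit:
move_arm([
  [7,38,0,0,1],
  [7,38,0,0,1],
  [7,38,0,0,1],
  [7,38,0,0,1],
  [7,38,0,0,1],
  [7,38,0,0,1],
  [7,38,0,0,1],
  [7,38,0,0,1],
  [7,38,0,0,1],
  [7,38,0,0,1],
  [0,0,0,0,1],
  [0,0,0,0,1],
])

```text
time: 2.5
tool_pos: [0.4649, 0.3538, 0.2258]
tool_rot: [3.141, 0.002, 0.418]
contact_force: [-0.6, -1.4, -0.1]
opening: 0.0004
grip_force: 0.0
```

Run:
```python
from h import *
from scipy.spatial.transform import Rotation as R
s=monitor.observe();print(s["tool_pos"],s["tool_rot"],s["qpos"])
im=vision.read_camera("wrist");cv2.imwrite("pics/w1.png",im[...,::-1])
M=np.eye(4);M[:3,:3]=R.from_euler("xyz",s["tool_rot"]).as_matrix();M[:3,3]=s["tool_pos"]
C=M@vision.get_calibration("wrist")["mount"];np.save("C1.npy",C)
for P in [(.4187,.2628,.122),(.5203,.3082,.114)]: print(proj("wrist",P,C))
```

```text
[0.46490479 0.35383107 0.22576126] [3.14094389e+00 1.93543316e-03 4.18389047e-01] [ 5.19659036e-01  4.53387901e-01  1.35382381e+00 -4.62419652e-04
  1.33637207e+00  1.67217355e+00]
[413.21819162 341.59639498]
[420.2748411  184.82422466]
```

View pics/w1.png

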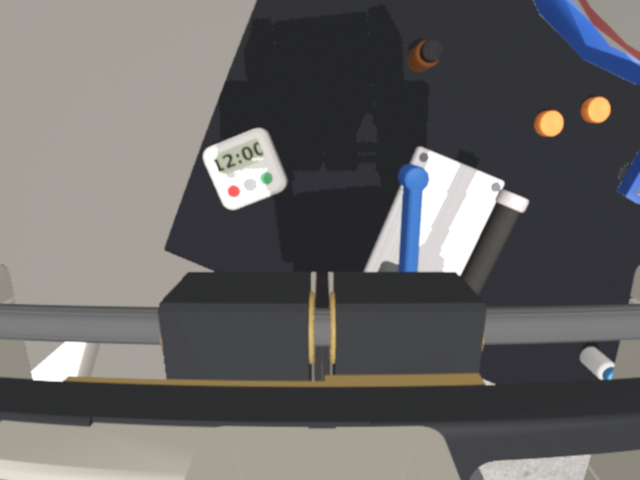

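Wrist view: the lever's round end is at (413,178), the blade runs to (408,272), and the timer, at (245,168), is clear. Next I'll check the lever position and the finger width.

Run:
```python
from h import *
C=np.load("C1.npy");Mt=vision.get_calibration("wrist")["mount"]
e=at("wrist",(413,178),.114,C);m=at("wrist",(408.5,265),.114,C);print("end",e,"mid",m,"ang",np.arctan2(*(e-m)[1::-1]))
print("outer edge",at("wrist",(400,265),.114,C),"inner",at("wrist",(417,265),.114,C))
for x in(-.01,0,.01):
  for z in (0,-.019,-.047,-.066):
    print(x,z,[proj("wrist",(x,y,z),Mt).round() for y in (-.019,.019)])
```

```text
end [0.52233712 0.3146946  0.114     ] mid [0.46711904 0.28991967 0.114     ] ang 0.42175083605354635
outer edge [0.46470843 0.29537884 0.114     ] inner [0.46953403 0.28444628 0.114     ]
-0.01 0 [array([280., 319.]), array([370., 319.])]
-0.01 -0.019 [array([275., 341.]), array([375., 341.])]
-0.01 -0.047 [array([265., 385.]), array([386., 385.])]
-0.01 -0.066 [array([256., 427.]), array([396., 427.])]
0 0 [array([279., 297.]), array([370., 297.])]
0 -0.019 [array([274., 317.]), array([376., 317.])]
0 -0.047 [array([264., 357.]), array([388., 357.])]
0 -0.066 [array([254., 396.]), array([398., 396.])]
0.01 0 [array([278., 274.]), array([371., 274.])]
0.01 -0.019 [array([273., 292.]), array([377., 292.])]
0.01 -0.047 [array([262., 328.]), array([389., 328.])]
0.01 -0.066 [array([252., 363.]), array([401., 363.])]
```

Run:
```python
from h import *
a=cv2.imread("pics/scene0.png")[240:340,130:250]
b=vision.read_camera("scene")[...,::-1][110:230,250:370]
cv2.imwrite("pics/c2.png",np.hstack([cv2.resize(a,(396,500),interpolation=cv2.INTER_CUBIC),cv2.resize(b,(400,500),interpolation=cv2.INTER_CUBIC)]))
for P in [(.117,-.512,.227),(.117,-.512,.293)]:
  q=proj("scene",P);print((q-[130,240])*[3.3,5])
q=proj("scene",monitor.observe()["tool_pos"]);print((q-[250,110])*[3.33,4.17]+[396,0])
```

```text
[208.31966322 357.92120836]
[193.10759643 263.64897536]
[536.61013091 185.78489422]
```

View pics/c2.png

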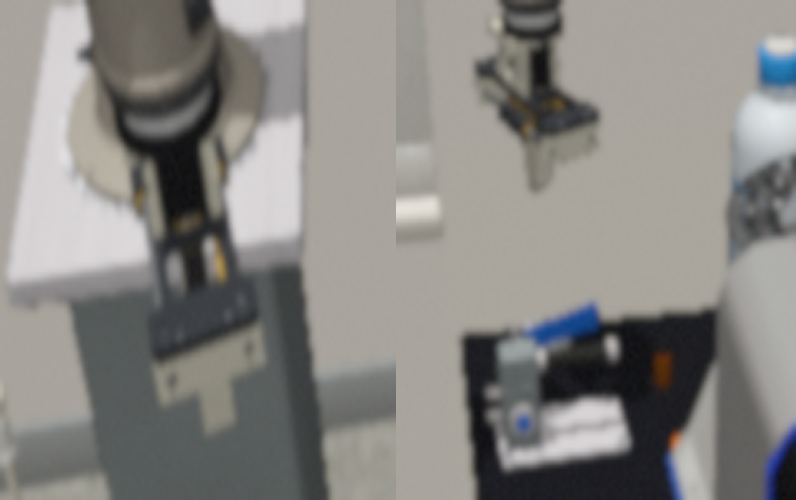

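Emit:
move_arm([
  [1,0,-28,0,1],
  [1,0,-28,0,1],
  [1,0,-28,0,1],
  [1,0,-28,0,1],
  [1,0,-26,0,1],
  [0,0,0,0,1],
  [0,0,0,0,1],
])

```text
time: 3.3
tool_pos: [0.4707, 0.3528, 0.0894]
tool_rot: [3.141, 0.0, 0.416]
contact_force: [1.2, 0.5, -0.4]
opening: 0.0003
grip_force: 0.0
```

Run:
```python
from h import *
from scipy.spatial.transform import Rotation as R
s=monitor.observe();print(s["tool_pos"],s["tool_rot"],s["contact_force"])
im=vision.read_camera("wrist");cv2.imwrite("pics/w2.png",im[...,::-1])
```

```text
[0.47074693 0.35276427 0.08944901] [3.14142230e+00 1.04053614e-04 4.15565791e-01] [ 1.16484675  0.52516116 -0.37186403]
```

View pics/w2.png

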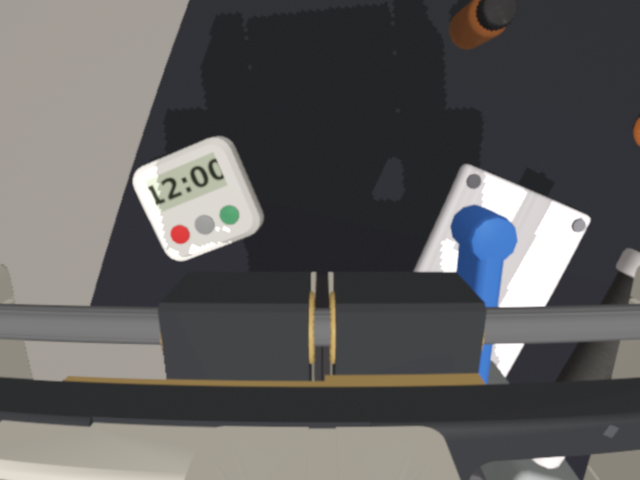

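Wrist view: the lever's round end is at (484,233) and the blade is to the right of the fingers with a clear gap. I'll approach slowly.

Emit:
move_arm([
  [2,-4,0,0,1],
  [2,-4,0,0,1],
  [2,-4,0,0,1],
  [2,-3,0,0,1],
  [2,-3,0,0,1],
  [1,-3,0,0,1],
  [0,0,0,0,1],
])

```text
time: 4.05
tool_pos: [0.4816, 0.3321, 0.0887]
tool_rot: [3.141, 0.0, 0.416]
contact_force: [-0.1, -0.3, -0.0]
opening: 0.0004
grip_force: 0.0
```

Emit:
move_arm([
  [1,-2,0,0,1],
  [1,-2,0,0,1],
  [1,-2,0,0,1],
  [1,-2,0,0,1],
  [0,0,0,0,1],
])

```text
time: 4.55
tool_pos: [0.4856, 0.3243, 0.0888]
tool_rot: [3.141, -0.0, 0.417]
contact_force: [-0.1, 0.4, 0.8]
opening: 0.0007
grip_force: 0.0
```

Emit:
move_arm([
  [1,-2,0,0,1],
  [1,-2,0,0,1],
  [1,-2,0,-0.02,1],
  [1,-2,0,-0.02,1],
  [1,-2,0,-0.02,1],
  [1,-2,0,-0.02,1],
  [0,0,0,0,1],
])

```text
time: 5.25
tool_pos: [0.4919, 0.3126, 0.0889]
tool_rot: [-3.141, -0.001, 0.336]
contact_force: [2.0, 4.0, 0.4]
opening: 0.0004
grip_force: 1.6
```

Emit:
move_arm([
  [1,-2,0,-0.02,1],
  [1,-2,0,-0.02,1],
  [1,-2,0,-0.03,1],
  [1,-2,0,-0.03,1],
  [0,0,0,0,1],
])

```text
time: 5.75
tool_pos: [0.4962, 0.305, 0.089]
tool_rot: [-3.141, -0.002, 0.235]
contact_force: [3.0, 5.1, -0.8]
opening: -0.0001
grip_force: 2.5
```

Emit:
move_arm([
  [1,-2,0,-0.03,1],
  [0,-2,0,-0.03,1],
  [0,-2,0,-0.03,1],
  [0,0,0,0,1],
])

```text
time: 6.15
tool_pos: [0.4974, 0.2992, 0.0893]
tool_rot: [-3.14, -0.003, 0.145]
contact_force: [2.9, 6.4, 0.4]
opening: 0.0007
grip_force: 3.0
```

Run:
```python
from h import *
print(np.mean([monitor.observe()["contact_force"]],0))
a=vision.read_camera("wrist")[...,::-1];b=vision.read_camera("top")[...,::-1][230:315,130:245]
cv2.imwrite("pics/w3.png",np.hstack([cv2.resize(a,(400,300)),cv2.resize(b,(400,300),interpolation=cv2.INTER_CUBIC)]))
```

```text
[2.90362646 6.44396855 0.42889188]
```

View pics/w3.png

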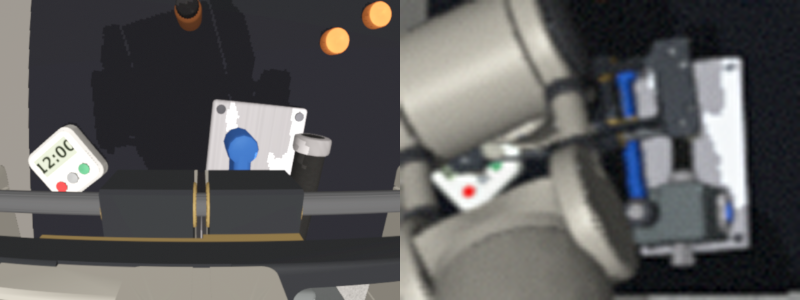

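The lever follows and now stands almost parallel to the bar. I'll continue in 1 mm steps.

Emit:
move_arm([
  [0,-1,0,-0.02,1],
  [0,-1,0,-0.02,1],
  [0,-1,0,-0.02,1],
  [0,0,0,0,1],
  [0,0,0,0,1],
])

```text
time: 6.75
tool_pos: [0.4976, 0.2964, 0.0894]
tool_rot: [-3.14, -0.003, 0.086]
contact_force: [4.1, 6.6, -0.0]
opening: 0.0006
grip_force: 3.0
```

Emit:
move_arm([
  [0,-1,0,0,1],
  [0,-1,0,0,1],
  [0,0,0,0,1],
  [0,0,0,0,1],
])

```text
time: 7.15
tool_pos: [0.4979, 0.2946, 0.0894]
tool_rot: [-3.14, -0.004, 0.086]
contact_force: [4.9, 7.0, -0.4]
opening: 0.0006
grip_force: 3.5
```

Emit:
move_arm([
  [0,-1,0,0,1],
  [0,-1,0,0,1],
  [0,0,0,0,1],
  [0,0,0,0,1],
])

```text
time: 7.55
tool_pos: [0.498, 0.2941, 0.0895]
tool_rot: [-3.137, -0.005, 0.086]
contact_force: [3.8, 13.8, -1.8]
opening: 0.0006
grip_force: 6.5
```

Emit:
move_arm([
  [0,-1,0,0,1],
  [0,-1,0,0,1],
  [0,0,0,0,1],
  [0,0,0,0,1],
])

```text
time: 7.95
tool_pos: [0.498, 0.294, 0.0896]
tool_rot: [-3.134, -0.006, 0.086]
contact_force: [4.5, 22.0, -3.1]
opening: 0.0003
grip_force: 10.3
```

Emit:
move_arm([
  [0,1,0,0,1],
  [0,0,0,0,1],
  [0,0,0,0,1],
  [0,0,0,0,1],
  [0,0,0,0,1],
  [0,0,0,0,1],
])

```text
time: 8.55
tool_pos: [0.498, 0.2941, 0.0896]
tool_rot: [-3.136, -0.005, 0.086]
contact_force: [4.2, 16.8, -2.9]
opening: 0.0006
grip_force: 8.4
```

Run:
```python
from h import *
b=vision.read_camera("top")[...,::-1][230:315,130:245]
cv2.imwrite("pics/t4.png",cv2.resize(b,(690,510),interpolation=cv2.INTER_CUBIC))
s=monitor.observe();print(s["tool_pos"],s["contact_force"])
```

```text
[0.49798535 0.29406675 0.08956958] [ 5.08622005 17.11854594 -2.40119013]
```

View pics/t4.png

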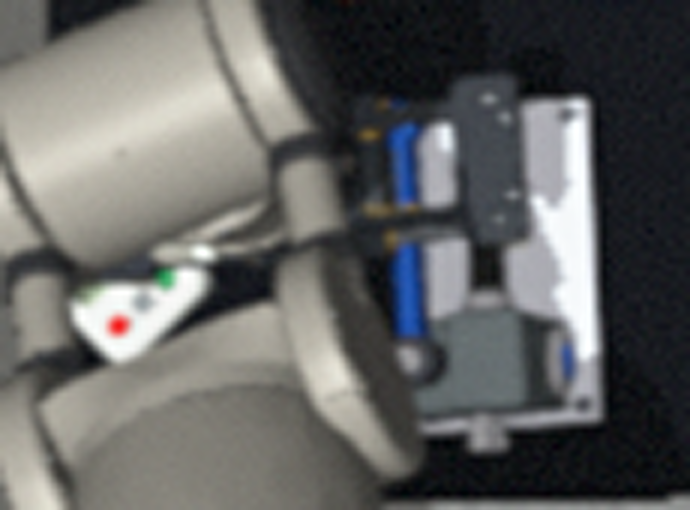

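The lever, from (405,130) to (412,340), is parallel to the bar and held on its stop at about 17 N. The gap is clear and the timer hasn't moved, so I'm handing in.

```bash
python3 -c "
from cell import workorder
print(workorder.hand_in())"
```

```text
the job is handed in; nothing more can be done
None
```

The blue lever is held on its firm stop at about 17 N by the outside of the closed fingers, short of the grip bar, and the job is handed in; no verdict came back.

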